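# Gauge the sleeve gap of an air coupler

### The job

Check the air coupler on the manifold block: press its spring sleeve fully down towards the block and let it spring back up. Lift the tube offcut off the block and set it down lying flat on the platen beside it. With the sleeve tried, slide the flat fork gauge whose mouth fits the coupler's neck into the gap under the sleeve, from the long open end of the deck and square to the block, until its step comes up to the sleeve, and leave it lying there flat; drop nothing, and do not disturb the spray can, the tin or the other gauge.

Things in the scene. Friction and masses are not known exactly. Their poses are not given: they have to be found in the camera images.
- manifold: Fixed aluminium block 150 x 110 x 40 mm on the platen, an air coupler upright on its flat top (the deck, z = 40 mm). Origin: underside, straight below the coupler's axis; z up. Spans x = -105 to 45, y = -55 to 55 mm; the long open deck is on the -x side, roughly facing the robot. The platen beside the +y side is bare to 110 mm out from the edge, for x = -105 to -20 mm.
- deck_end (a point): Middle of the top edge at the deck's long open end, 105 mm from the coupler's axis, on the deck's top. The gauge goes in from here, along the block's +x.
- nose_top (a point): Top of the coupler's fixed nose (23 mm diameter), 54 mm above the deck, on the coupler's axis. Below the sleeve the fixed neck is 18 mm in diameter. Behind it, at x = 28, y = +-36 mm of the block, are two hex blanking plugs 12 mm high, 26 mm across.
- sleeve (a joint): Travel of the spring sleeve in m: 0 = up, held by its spring; 0.007 = fully down towards the deck, at its stop. The spring pushes back with 4 N at the top and 10 N fully down. The sleeve is 34 mm in diameter and 34 mm high, with a 38 mm rim on its lowest 6 mm; pinch it round the 34 mm and push straight down.
- sleeve_rim (a point): Centre of the sleeve's lower edge, on the coupler's axis. With the sleeve up it is 8 mm above the deck: the gap for the gauge. The sleeve's top is 34 mm above this point.
- wide_gauge: The gauge that fits: loose steel fork gauge, 0.16 kg, lying flat. Upright grip block at the origin; along +x a flat plate, a raised cross step 14 mm high (x = 24 to 32 mm) and the forked blade, 5 mm thick, 50 mm wide, to x = 73 mm. Its mouth is 24 mm wide, open at the tips, its bottom 8 mm before the step. Origin: underside, below the middle of the grip; z up.
- wide_gauge_grip (a point): Middle of the wide gauge's grip block, 30 mm above its underside. The block is 26 (along x) x 16 (along y) x 44 mm high; at its foot the plate, 5 mm thick and 24 mm wide, sticks out 4 mm to each side.
- wide_gauge_step (a point): Middle of the front face of the wide gauge's step, at its underside: 32 mm along +x from the gauge's origin. With the gauge home this face touches the sleeve's rim, 19 mm from the coupler's axis.
- narrow_gauge: The other fork gauge, which does not fit and must stay where it is: same grip, step and length as the wide one, but the blade is 32 mm wide with a mouth only 12 mm wide. Origin and axes as for the wide gauge. Either gauge may lie to the left or to the right of the block.
- offcut: Loose dark steel square tube offcut 38 (x) x 85 (y) x 38 mm (z), about 0.5 kg, lying on the open deck across the gauge's way. Origin: centre of its underside; long along its y.
- offcut_middle (a point): Centre of the tube offcut, 19 mm above its underside.
- spray_can: Bystander: upright spray can 66 mm in diameter, 196 mm high, close to the block's -y side. Origin: centre of its underside.
- tin: Bystander: flat round open tin 74 mm in diameter, 22 mm high, behind the block (its +x side). Origin: centre of its underside.
Things that resemble listed ones, but are neither listed nor needed, are in the scene too. What is shaped like the wide_gauge but blue or brown is not meant.

How it is judged (in metres and radians):
On the way, in this order (a step that is already met when the one before it is completed fails the run):
1. the sleeve is pressed fully down (over 6 mm) (value of joint sleeve above 0.006 m), for 0.1 s.
2. the sleeve is let go and has sprung back up (value of joint sleeve below 0.001 m and contact force between the fingers and sleeve below 0.1 N), for 0.1 s.
3. the wide gauge lies in the gap up to its step (x of wide_gauge_step in the frame of manifold between -0.023 and -0.0165 m and y of wide_gauge_step in the frame of manifold between -0.005 and 0.005 m and z of wide_gauge_step in the frame of manifold between 0.0385 and 0.0425 m and angle between the x axis of wide_gauge and the x axis of manifold, either way round below 0.15 rad and angle between wide_gauge's own z axis and vertical below 0.08 rad), for 0.2 s.
At the end, for the whole second after the job is handed in: The wide gauge lies flat on the deck (within 0.08 rad) under the sleeve, pointing along the block (within 0.15 rad), centred on the coupler within 5 mm, its step within 4 mm of the sleeve's rim; the sleeve is up (within 1 mm); the offcut lies flat and at rest on the platen (all of step 3 and linear speed of each of wide_gauge, offcut below 0.02 m/s and value of joint sleeve below 0.001 m and height (world z) of offcut_middle below 0.025 m and angle between offcut's own y axis and vertical between 1.47 and 1.67 rad); the robot touches nothing.
It fails at once if the offcut is let fall (more than about 25 mm) or thrown (linear speed of offcut above 0.7 m/s and contact force between the fingers and offcut below 0.05 N).
It fails at once if the gauge is let fall (more than about 25 mm) or thrown (linear speed of wide_gauge above 0.7 m/s and contact force between the fingers and wide_gauge below 0.05 N).
It fails at once if the spray can, tin or narrow gauge is shifted by more than 3 cm (distance of any of spray_can, tin, narrow_gauge from where it was at the start of the episode above 0.03 m).
It also fails if it takes over 72 s, if anything falls off the work surface, if the arm or the gripper's body presses on something with over 40 N, if the wrist force passes 120 N, or if a joint passes its speed limit or range.

### The arm

A 6-joint arm with a two-finger parallel gripper is mounted at the origin on the work surface; the furniture and walls round the work are solid. World frame = base frame: x ahead of the robot, y to its left, z up, the work surface at z = 0. Lengths are in m, angles in degrees, forces in N, time in s.
With the tool pointing down it reaches from about 0.35 to 0.875 m from the base axis. Payload 4.2 kg.
Tool frame: the origin (TCP) lies on the centre line of the jaws, within the pads' length; the fingertips stand 25 mm ahead of it and the grasp point (between the pads) lies 6 mm ahead of it (finger_overhang is the distance from the TCP to the fingertips, in m); z points along the fingers, y is the line along which they close (so a half turn about z gives the same grasp; the last joint's range is limited). The gripper opens to 87 mm and grips with 3 to 60 N. Pads are 19 mm wide; open, the fingers measure 117 mm over their backs; the gripper's body (75 mm by 190 mm) begins 51 mm behind the grasp point.
Start: joints at [-56.574, 22.042, 0.453, 0, -68.411, -14.817], TCP at [0.199, -0.592, 0.248] pointing down, gripper open.
Joint ranges: [-179.83, 179.83], [-69.29, 118.12], [-61.27, 80.66], [-181.25, 117.63], [-171.15, -9.14], [-177.46, 177.46]. Speed limits (degrees/s): [159.86, 159.86, 180, 180, 180, 180].

### API

Orientations are given as a 3x3 rotation matrix whose columns are the frame's x, y, z axes.
In Python, from station import sense, capture, finish_job, spot_in, tip_of, finger_overhang gives the robot as it stands. The module is installed in compiled form; this text tells all that it offers.
- The arm moves only by the tool servo_tool, never from a script. Its arguments are lists of equal length, an entry for each row: "slide": the shift along the tool's x, y, z in m, a list of three; "spin": the turn about the tool's z in degrees; "grip": the closure, from 0 (fully open) to 1 (shut). A call has exactly 5 rows; each row is the pose to reach, as a shift and turn from the pose commanded when the call began, along the tool's axes at that moment; what a row does not reach only later rows make up. A row lasts 1/12 s, in which the tool goes at most 41.7 mm and 7.16 degrees, less where a joint would pass 70% of its speed; a pose out of reach is approached as far as the arm can. A call with a gripper value outside its range is refused whole. The fingers move at their own pace and stop on an object; the grip force is fixed at half the most. Time passes only in rows, so rows that repeat a pose let the fingers close, or fill a call up. It gives the time, the measured TCP pose, the force, the opening and the grip force at its end, in the units of the state.
- sense(): the state, without advancing time (a new reading comes with each control period).
- capture(name): name is "scene" or "top" or "wrist"; returns a dict with "pixels" (480x640x3 uint8, blue, green, red), "depth" (480x640 float32, m along the optical axis (not along the pixel's ray), 0 where there is no reading), "fx", "fy", "cx", "cy" (pixels), "R" (3x3) and "t" (3): a world point X has camera coordinates R X + t; the wrist camera has in their place "hand_eye" (4x4, takes a point from camera to tool coordinates, whose origin is the TCP and whose axes are the flange's). Camera axes: x right, y down, z forward; pixel columns grow to the right and rows downward; lengths in m; the calibration is good to about 2 mm. A picture is of the moment at which its call begins: read the wrist's pose just before it.
- finish_job(): hands the job in; it is judged then, once.
Trained networks look in the newest picture that a camera, given by its name, has taken for a name from the list of things; names that differ only in an ending like _2 or _b are one class to them, and where a whole thing is asked for, a point or a joint stands for the part that bears it (a point fixed in the world has none). Each returns a list of dicts, best first, with "conf" (0 to 1); they miss things now and then, are a little off and sometimes report something else, mostly with a low value. They report only what shows in the picture. A call takes as long as a camera call. They do not tell look-alikes from the thing itself.
- spot_in(thing, camera): "point" ([x, y, z] in m, in world coordinates, good to about 4 mm: the middle of the surface that is visible of it).
- tip_of(thing, camera): "point" ([x, y, z] in m, in world coordinates, good to about 4 mm: a listed point, or the origin of a listed thing).
The state is a dict: "time_s": time; "joints": joint angles; "joint_velocities": joint speeds; "effort": joint torques, N m; "tcp_pos": TCP position; "ee_rot": TCP orientation; "wrist_force": force on the tool from outside, world axes, zero at the start; "moment": the same for the moment, N m; "gripper_width": opening from 0.0 (shut) to 1.0 (fully open); "gripper_force": force on a finger pad.
Only numpy, scipy, OpenCV 4.12 (cv2) and the standard library are available. Lean on these libraries where they do the work, as an engineer would, in place of code of your own. Each camera call takes 0.05 s, during which the arm holds its last target. There are 200 camera calls.

## Working session

There is one attempt and no reset: what is moved stays moved. The work goes in short steps, Python scripts to look and compute and a tool call to move; the robot and the scene stay as the last step left them, time stands still between calls to the robot, and variables do not carry over. Pictures are saved under pics/ and viewed, at most 10 in all, crops included, and the job is handed in when it is done.

Besides the shell and the picture viewer there is one more tool, called after "Emit:" as name(argument=value, ...) on one line, values as JSON. servo_tool: Moves the arm, as the interface text tells. Its arguments: {"type":"object","properties":{"slide":{"type":"array"},"spin":{"type":"array"},"grip":{"type":"array"}},"required":["slide","spin","grip"]}

```bash
mkdir -p pics; cat > h.py <<'E'
import numpy as np,cv2
from station import *
def cloud(c,T=None):
    d=c["depth"];v,u=np.mgrid[:480,:640]
    P=np.stack([(u-c["cx"])/c["fx"]*d,(v-c["cy"])/c["fy"]*d,d],-1)
    if "R" in c: return (P-np.array(c["t"]))@np.array(c["R"])
    s=T;H=np.array(c["hand_eye"]);P=P@H[:3,:3].T+H[:3,3]
    return P@np.array(s["ee_rot"]).T+np.array(s["tcp_pos"])
E
python3 - <<'E'
from h import *
s=sense();print(s["time_s"],s["tcp_pos"],np.round(s["ee_rot"],3).tolist())
for cam in("scene","top"):
    c=capture(cam);cv2.imwrite(f"pics/{cam}0.png",c["pixels"])
    np.savez(f"{cam}0.npz",p=c["pixels"],P=cloud(c),K=[c["fx"],c["fy"],c["cx"],c["cy"]],R=c["R"],t=c["t"])
    for n in["manifold","deck_end","nose_top","sleeve_rim","wide_gauge","wide_gauge_grip","wide_gauge_step","narrow_gauge","narrow_gauge","offcut","offcut_middle","spray_can","tin"]:
        for r in tip_of(n,cam)[:4]:
            q=np.array(c["R"])@r["point"]+c["t"];print(cam,n,round(r["conf"],2),np.round(r["point"],3),(q[:2]/q[2]*[c["fx"],c["fy"]]+[c["cx"],c["cy"]]).astype(int))
print(sense()["time_s"])
E
```

```text
0.0 [ 0.19930316 -0.59179331  0.24643235] [[-0.948, -0.319, -0.001], [-0.319, 0.948, 0.002], [0.0, 0.002, -1.0]]
scene manifold 0.64 [ 0.573 -0.087 -0.   ] [332 225]
scene deck_end 0.98 [ 0.478 -0.086  0.04 ] [365 234]
scene nose_top 0.58 [ 0.576 -0.088  0.094] [333 198]
scene sleeve_rim 0.71 [ 0.579 -0.087  0.052] [331 210]
scene sleeve_rim 0.55 [0.448 0.253 0.002] [280 355]
scene wide_gauge 0.83 [ 0.461 -0.252  0.002] [406 207]
scene wide_gauge 0.74 [ 0.417  0.262 -0.   ] [288 369]
scene wide_gauge 0.66 [ 0.686 -0.083  0.   ] [297 205]
scene wide_gauge 0.65 [ 0.461  0.416 -0.002] [216 417]
scene wide_gauge_grip 0.8 [ 0.458 -0.254  0.026] [409 201]
scene wide_gauge_grip 0.71 [0.424 0.263 0.032] [285 360]
scene wide_gauge_grip 0.69 [0.46  0.417 0.026] [214 413]
scene wide_gauge_step 0.95 [ 0.455 -0.223  0.001] [401 215]
scene wide_gauge_step 0.83 [ 0.429  0.408 -0.001] [232 425]
scene wide_gauge_step 0.77 [ 0.435  0.108 -0.002] [329 310]
scene wide_gauge_step 0.62 [ 0.426 -0.37  -0.003] [439 190]
scene narrow_gauge 0.56 [ 0.428 -0.372 -0.004] [439 189]
scene narrow_gauge 0.56 [ 0.428
[... 822 characters left out ...]
de_gauge_grip 0.65 [0.417 0.263 0.027] [225 287]
top wide_gauge_grip 0.57 [ 0.452 -0.252  0.032] [412 277]
top wide_gauge_grip 0.55 [0.401 0.118 0.029] [278 293]
top wide_gauge_step 0.9 [ 0.459 -0.225 -0.002] [400 275]
top wide_gauge_step 0.78 [0.431 0.109 0.002] [282 283]
top wide_gauge_step 0.75 [ 0.431  0.413 -0.   ] [174 281]
top wide_gauge_step 0.74 [0.452 0.248 0.   ] [233 274]
top narrow_gauge 0.6 [ 0.426 -0.371 -0.001] [451 288]
top narrow_gauge 0.6 [ 0.426 -0.371 -0.001] [451 288]
top offcut 0.57 [ 0.51  -0.097  0.04 ] [356 255]
top offcut_middle 0.91 [ 0.507 -0.091  0.058] [355 256]
top spray_can 0.65 [ 0.656 -0.248 -0.001] [408 207]
top tin 0.9 [ 0.684 -0.089  0.003] [353 196]
1.4
```

```bash
python3 - <<'E'
import cv2
a=cv2.imread("pics/top0.png");cv2.imwrite("pics/topc.png",cv2.resize(a[170:340,140:490],(800,389),interpolation=cv2.INTER_CUBIC))
E
```

```text
(no output)
```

View pics/scene0.png

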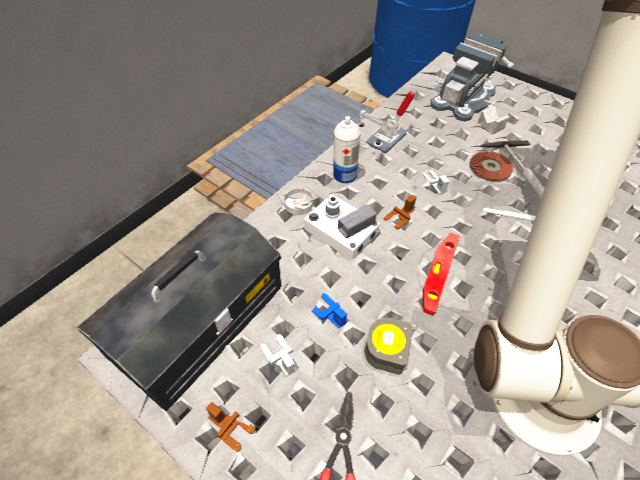

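View pics/topc.png

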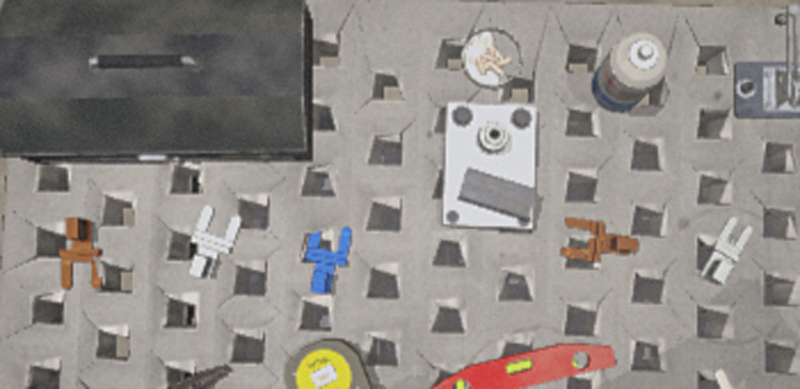

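The scene view shows the block at about (340,222) with the coupler at (333,205) and the offcut on the deck at (357,219). White gauges sit at (280,355) and (435,181). In the top crop the left white gauge (215,240) has the wide fork, and the right one (725,250) is the narrow one.

```bash
python3 - <<'E'
from h import *
for cam in("top","scene"):
    D=np.load(f"{cam}0.npz");P=D["P"];p=D["p"].astype(int)
    def sel(x0,x1,y0,y1,z0,z1,col=None):
        m=(P[...,0]>x0)&(P[...,0]<x1)&(P[...,1]>y0)&(P[...,1]<y1)&(P[...,2]>z0)&(P[...,2]<z1)
        if col is not None:m&=col
        return P[m]
    def rep(n,Q):
        if len(Q)<4:print(cam,n,len(Q));return
        r=cv2.minAreaRect((Q[:,:2]*1000).astype(np.float32));print(cam,n,len(Q),"c",np.round(r[0],1),"sz",np.round(r[1],1),"ang",round(r[2],1),"z",np.round(np.median(Q[:,2]),4),"mean",np.round(Q.mean(0),4))
    rep("deck",sel(.44,.66,-.17,0,.034,.046))
    rep("offtop",sel(.44,.55,-.17,0,.071,.085))
    rep("sleevetop",sel(.55,.61,-.12,-.05,.075,.088))
    rep("nose",sel(.55,.61,-.12,-.05,.089,.105))
    rep("platen",sel(.45,.55,0.0,.08,-.02,.02))
    for n,x,y in(("L",.43,.255),("R",.44,-.38)):
        w=(p.min(-1)>170)
        rep(n+"grip",sel(x-.06,x+.08,y-.06,y+.06,.036,.055))
        rep(n+"step",sel(x-.06,x+.08,y-.06,y+.06,.011,.017))
        rep(n+"all",sel(x-.06,x+.09,y-.06,y+.06,.003,.06,w))
E
```

```text
top deck 1438 c [548.5 -89. ] sz [110. 150.] ang 88.9 z 0.0393 mean [ 0.5547 -0.0856  0.0395]
top offtop 441 c [511.3 -95.8] sz [85.  38.1] ang 73.7 z 0.0769 mean [ 0.5111 -0.0957  0.077 ]
top sleevetop 70 c [578.4 -89.5] sz [33.7 31.3] ang 26.9 z 0.0806 mean [ 0.577  -0.0884  0.0804]
top nose 57 c [578.4 -89.7] sz [19.4 21.5] ang 2.5 z 0.0933 mean [ 0.5782 -0.0893  0.0931]
top platen 890 c [500.  40.] sz [99.9 79.5] ang 0.0 z -0.0001 mean [ 5.016e-01  4.050e-02 -4.000e-04]
top Lgrip 60 c [420.1 259.8] sz [16.8 25.1] ang 72.2 z 0.0426 mean [0.4198 0.2591 0.0426]
top Lstep 51 c [439.8 260.7] sz [ 67.5 134.9] ang 29.4 z 0.0134 mean [0.4406 0.2545 0.0133]
top Lall 282 c [445.6 248.5] sz [102.9 146.5] ang 89.5 z 0.0067 mean [0.4489 0.2511 0.0132]
top Rgrip 60 c [ 425.7 -370.1] sz [17.5 26.4] ang 56.9 z 0.0433 mean [ 0.4256 -0.3693  0.0426]
top Rstep 26 c [ 439.3 -371.1] sz [28.2 48.2] ang 36.2 z 0.0135 mean [ 0.4435 -0.3798  0.0135]
top Rall 169 c [ 449.7 -380.4] sz [ 51.  139.7] ang 70.9 z 0.0083 mean [ 0.4482 -0.3832  0.0173]
scene deck 1383 c [547.8 -87.4] sz [114.8 152.1] ang 88.8 z 
[... 295 characters left out ...]
7 mean [ 0.5768 -0.0868  0.0927]
scene platen 1153 c [500.  40.] sz [99.9 79.9] ang 0.0 z -0.0005 mean [ 0.5007  0.0401 -0.0008]
scene Lgrip 120 c [418.8 261.7] sz [16.3 25.8] ang 73.1 z 0.0423 mean [0.4177 0.2622 0.0421]
scene Lstep 100 c [440.6 261. ] sz [77.8 51.5] ang 31.3 z 0.0132 mean [0.4404 0.2558 0.0133]
scene Lall 954 c [445.1 255.2] sz [148.6 119.5] ang 0.1 z 0.0051 mean [0.4394 0.259  0.0099]
scene Rgrip 64 c [ 425.6 -368. ] sz [18.2 26.9] ang 56.0 z 0.0419 mean [ 0.4238 -0.3669  0.0413]
scene Rstep 31 c [ 435.2 -367.8] sz [22.3 46.8] ang 61.3 z 0.0131 mean [ 0.4389 -0.3705  0.0133]
scene Rall 219 c [ 452.7 -380.7] sz [112.6 145.4] ang 88.0 z 0.0049 mean [ 0.4377 -0.3794  0.0139]
```

Emit:
servo_tool(slide=[[-0.033,0.0226,0],[-0.066,0.0452,0],[-0.099,0.0678,0],[-0.132,0.0904,0],[-0.165,0.113,0]], spin=[6,12,18,20,20], grip=[0,0,0,0,0])

```text
time_s: 1.82
tcp_pos: [0.3205, -0.4311, 0.2477]
ee_rot: [[-1.0, 0.026, 0.0], [0.026, 1.0, -0.0], [-0.0, -0.0, -1.0]]
wrist_force: [0.8, -0.4, -0.2]
gripper_width: 0.997
gripper_force: 0.0
```

Emit:
servo_tool(slide=[[-0.024,0.032,0],[-0.048,0.064,0],[-0.072,0.096,0],[-0.096,0.128,0],[-0.12,0.16,0]], spin=[0,0,0,0,0], grip=[0,0,0,0,0])

```text
time_s: 2.23
tcp_pos: [0.4445, -0.2738, 0.248]
ee_rot: [[-1.0, 0.024, 0.001], [0.024, 1.0, -0.0], [-0.001, -0.0, -1.0]]
wrist_force: [0.9, -0.4, 0.4]
gripper_width: 1.0
gripper_force: 0.0
```

Emit:
servo_tool(slide=[[-0.024,0.032,0],[-0.048,0.064,0],[-0.07,0.09,0],[-0.07,0.09,0],[-0.07,0.09,0]], spin=[0,0,0,0,0], grip=[0.2,0.2,0.2,0.2,0.2])

```text
time_s: 2.65
tcp_pos: [0.5168, -0.1857, 0.2473]
ee_rot: [[-1.0, 0.021, -0.0], [0.021, 1.0, 0.0], [0.0, 0.0, -1.0]]
wrist_force: [0.2, -0.1, 0.3]
gripper_width: 0.808
gripper_force: 0.0
```

```bash
cat >> h.py <<'E'
def tool(s,target):
    R=np.array(s["ee_rot"]);return np.round(R.T@(np.array(target)-s["tcp_pos"]),4)
def rep(n,P,box,mask=None):
    x0,x1,y0,y1,z0,z1=box;m=(P[...,0]>x0)&(P[...,0]<x1)&(P[...,1]>y0)&(P[...,1]<y1)&(P[...,2]>z0)&(P[...,2]<z1)
    Q=P[m]
    if len(Q)<9:print(n,len(Q));return
    r=cv2.minAreaRect((Q[:,:2]*1000).astype(np.float32));print(n,len(Q),"c",np.round(r[0],1),"sz",np.round(r[1],1),"ang",round(r[2],1),"z",np.round(np.median(Q[:,2]),4))
def look(name):
    s=sense();c=capture("wrist");cv2.imwrite(f"pics/{name}.png",c["pixels"])
    print("t",s["time_s"],"tcp",np.round(s["tcp_pos"],4),"ee",np.round(s["ee_rot"],3).tolist(),"w",round(s["gripper_width"],3),"F",np.round(s["wrist_force"],1))
    return s,c,cloud(c,s)
E
python3 - <<'E'
from h import *
s,c,P=look("w1");np.savez("w1.npz",P=P)
rep("deck",P,(.44,.66,-.17,0,.034,.046))
rep("off",P,(.44,.555,-.17,0,.071,.085))
rep("sleeve",P,(.55,.61,-.12,-.05,.075,.088))
rep("nose",P,(.55,.61,-.12,-.05,.089,.105))
print(np.round(c["hand_eye"],3).tolist())
print(tool(s,(.578,-.089,.1)))
E
```

```text
t 2.65 tcp [ 0.5168 -0.1857  0.2473] ee [[-1.0, 0.021, -0.0], [0.021, 1.0, 0.0], [0.0, 0.0, -1.0]] w 0.808 F [ 0.2 -0.1  0.3]
deck 7656 c [538.1 -87.5] sz [110.1 130.3] ang 88.9 z 0.0393
off 3952 c [510.6 -94.4] sz [85.5 38. ] ang 73.7 z 0.0771
sleeve 284 c [569.1 -82.1] sz [32.3 13. ] ang 55.8 z 0.081
nose 158 c [571.1 -84.9] sz [18.4  7.8] ang 52.5 z 0.0932
[[0.001, -0.969, -0.249, 0.068], [1.0, 0.001, 0.001, -0.0], [-0.0, -0.249, 0.969, -0.136], [0.0, 0.0, 0.0, 1.0]]
[-0.0592  0.098   0.1473]
```

View pics/w1.png

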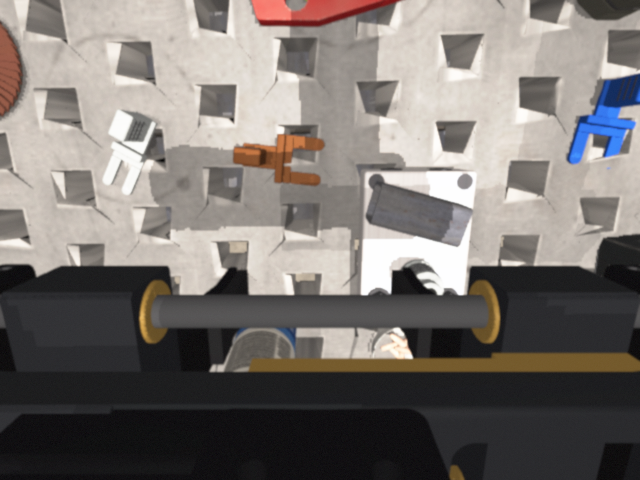

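Emit:
servo_tool(slide=[[-0.02,0.033,0],[-0.04,0.066,0],[-0.059,0.0975,0.01],[-0.059,0.0975,0.05],[-0.059,0.0975,0.087]], spin=[0,0,0,0,0], grip=[0.4,0.4,0.4,0.4,0.4])

```text
time_s: 3.12
tcp_pos: [0.5785, -0.0907, 0.1611]
ee_rot: [[-1.0, 0.023, 0.005], [0.023, 1.0, 0.001], [-0.005, 0.001, -1.0]]
wrist_force: [-0.3, 0.7, -1.9]
gripper_width: 0.613
gripper_force: 0.0
```

Emit:
servo_tool(slide=[[0,0,0],[0,0,0],[0,0,0],[0,0,0],[0,0,0]], spin=[0,0,0,0,0], grip=[0.4,0.4,0.4,0.4,0.4])

```text
time_s: 3.53
tcp_pos: [0.5783, -0.0918, 0.1632]
ee_rot: [[-1.0, 0.025, 0.005], [0.025, 1.0, 0.0], [-0.005, 0.0, -1.0]]
wrist_force: [0.5, -0.5, 0.7]
gripper_width: 0.601
gripper_force: 0.0
```

```bash
python3 - <<'E'
from h import *
s,c,P=look("w2")
print(tool(s,(.578,-.0885,.087)))
for n in("nose_top","sleeve_rim"):
    for r in tip_of(n,"wrist")[:2]+tip_of(n,"scene")[:0]: print(n,r["conf"],np.round(r["point"],4))
rep("sleeve",P,(.55,.61,-.12,-.05,.075,.088))
rep("nose",P,(.55,.61,-.12,-.05,.089,.105))
E
```

```text
t 3.5333 tcp [ 0.5783 -0.0918  0.1632] ee [[-1.0, 0.025, 0.005], [0.025, 1.0, 0.0], [-0.005, 0.0, -1.0]] w 0.601 F [ 0.5 -0.5  0.7]
[0.0008 0.0033 0.0762]
sleeve_rim 0.89 [ 0.5798 -0.0902  0.0452]
sleeve_rim 0.27 [ 0.5101 -0.0945  0.0395]
sleeve 1075 c [577.4 -88.2] sz [33.7 33.8] ang 30.1 z 0.0811
nose 1013 c [577.7 -88.5] sz [22.2 22.3] ang 13.0 z 0.0932
```

View pics/w2.png

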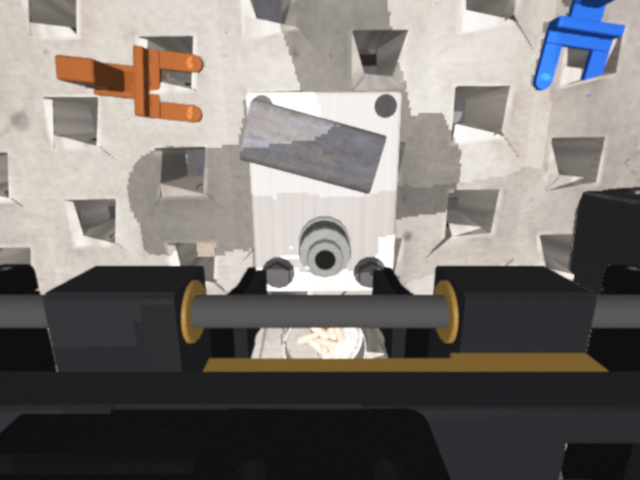

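The wrist view shows the coupler at (325,258), about 3 mm off the jaw centre line. Next I correct for that, lower the jaws and pinch.

Emit:
servo_tool(slide=[[0,0.003,0.015],[0,0.003,0.035],[0,0.003,0.055],[0,0.003,0.07],[0,0.003,0.076]], spin=[0,0,0,0,0], grip=[0.4,0.4,0.4,0.4,0.4])

```text
time_s: 4.2
tcp_pos: [0.5758, -0.0882, 0.0823]
ee_rot: [[-1.0, 0.025, -0.004], [0.025, 1.0, -0.0], [0.004, -0.0, -1.0]]
wrist_force: [-0.2, 1.2, 0.4]
gripper_width: 0.599
gripper_force: 0.0
```

Emit:
servo_tool(slide=[[0,0,0],[0,0,0],[0,0,0],[0,0,0],[0,0,0]], spin=[0,0,0,0,0], grip=[0.5,0.6,0.7,0.8,0.8])

```text
time_s: 4.62
tcp_pos: [0.5781, -0.0884, 0.0859]
ee_rot: [[-1.0, 0.024, 0.003], [0.024, 1.0, -0.0], [-0.003, -0.0, -1.0]]
wrist_force: [-0.4, -0.8, 2.2]
gripper_width: 0.381
gripper_force: 30.0
```

Emit:
servo_tool(slide=[[0,0,0],[0,0,0],[0,0,0],[0,0,0],[0,0,0]], spin=[0,0,0,0,0], grip=[0.8,0.8,0.8,0.8,0.8])

```text
time_s: 5.03
tcp_pos: [0.578, -0.0883, 0.0852]
ee_rot: [[-1.0, 0.024, 0.002], [0.024, 1.0, -0.0], [-0.002, -0.0, -1.0]]
wrist_force: [1.1, -2.5, 4.1]
gripper_width: 0.379
gripper_force: 30.0
```

Emit:
servo_tool(slide=[[0,0,0.002],[0,0,0.004],[0,0,0.006],[0,0,0.008],[0,0,0.008]], spin=[0,0,0,0,0], grip=[0.8,0.8,0.8,0.8,0.8])

```text
time_s: 5.45
tcp_pos: [0.5781, -0.0883, 0.0787]
ee_rot: [[-1.0, 0.023, 0.002], [0.023, 1.0, -0.001], [-0.002, -0.001, -1.0]]
wrist_force: [-1.7, -1.9, 14.7]
gripper_width: 0.382
gripper_force: 30.0
```

Emit:
servo_tool(slide=[[0,0,0],[0,0,0],[0,0,0],[0,0,0],[0,0,0]], spin=[0,0,0,0,0], grip=[0.8,0.8,0.8,0.8,0.8])

```text
time_s: 5.87
tcp_pos: [0.5781, -0.0883, 0.0787]
ee_rot: [[-1.0, 0.023, 0.002], [0.023, 1.0, -0.001], [-0.002, -0.001, -1.0]]
wrist_force: [-2.1, -0.4, 13.7]
gripper_width: 0.384
gripper_force: 30.0
```

Emit:
servo_tool(slide=[[0,0,0.001],[0,0,0.002],[0,0,0.002],[0,0,0.002],[0,0,0.002]], spin=[0,0,0,0,0], grip=[0.8,0.8,0.8,0.8,0.8])

```text
time_s: 6.28
tcp_pos: [0.5782, -0.0883, 0.0786]
ee_rot: [[-1.0, 0.023, 0.003], [0.023, 1.0, -0.001], [-0.003, -0.001, -1.0]]
wrist_force: [-5.1, 0.7, 22.2]
gripper_width: 0.382
gripper_force: 30.0
```

Emit:
servo_tool(slide=[[0,0,-0.002],[0,0,-0.005],[0,0,-0.008],[0,0,-0.01],[0,0,-0.01]], spin=[0,0,0,0,0], grip=[0.8,0.8,0.8,0.8,0.8])

```text
time_s: 6.7
tcp_pos: [0.578, -0.0883, 0.0852]
ee_rot: [[-1.0, 0.024, 0.002], [0.024, 1.0, -0.0], [-0.002, -0.0, -1.0]]
wrist_force: [1.8, -1.3, 4.3]
gripper_width: 0.38
gripper_force: 30.0
```

Emit:
servo_tool(slide=[[0,0,0],[0,0,0],[0,0,0],[0,0,0],[0,0,0]], spin=[0,0,0,0,0], grip=[0.4,0.4,0.4,0.4,0.4])

```text
time_s: 7.12
tcp_pos: [0.5765, -0.088, 0.0837]
ee_rot: [[-1.0, 0.024, -0.002], [0.024, 1.0, 0.0], [0.002, 0.0, -1.0]]
wrist_force: [-0.2, 0.2, 0.0]
gripper_width: 0.587
gripper_force: 0.0
```

Emit:
servo_tool(slide=[[0,0,-0.02],[0,0,-0.045],[0,0,-0.075],[0,0,-0.1],[0,0,-0.1]], spin=[0,0,0,0,0], grip=[0.4,0.4,0.4,0.2,0.0])

```text
time_s: 7.53
tcp_pos: [0.5802, -0.0882, 0.1903]
ee_rot: [[-1.0, 0.023, 0.011], [0.023, 1.0, -0.0], [-0.011, -0.0, -1.0]]
wrist_force: [0.5, -0.3, 0.6]
gripper_width: 0.683
gripper_force: 0.0
```

Emit:
servo_tool(slide=[[0.02,-0.003,0],[0.04,-0.006,0],[0.06,-0.01,0],[0.069,-0.014,0],[0.069,-0.014,0]], spin=[-6,-12,-18,-24,-30], grip=[0.33,0.33,0.33,0.33,0.33])

```text
time_s: 7.95
tcp_pos: [0.5051, -0.1008, 0.184]
ee_rot: [[-0.876, -0.483, -0.002], [-0.483, 0.876, 0.001], [0.002, 0.002, -1.0]]
wrist_force: [0.4, -1.2, 0.2]
gripper_width: 0.67
gripper_force: 0.0
```

Emit:
servo_tool(slide=[[0,0,0],[0,0,0],[0,0,0],[0,0,0],[0,0,0]], spin=[-7,-14,-21,-28,-35], grip=[0.33,0.33,0.33,0.33,0.33])

```text
time_s: 8.37
tcp_pos: [0.5074, -0.1004, 0.1839]
ee_rot: [[-0.439, -0.898, -0.001], [-0.898, 0.439, 0.0], [0.0, 0.001, -1.0]]
wrist_force: [0.9, 0.6, 0.1]
gripper_width: 0.667
gripper_force: 0.0
```

Emit:
servo_tool(slide=[[0,0,0],[0,0,0],[0,0,0],[0,0,0],[0,0,0]], spin=[-5,-10,-10,-10,-10], grip=[0.33,0.33,0.33,0.33,0.33])

```text
time_s: 8.78
tcp_pos: [0.5077, -0.1005, 0.1842]
ee_rot: [[-0.284, -0.959, -0.001], [-0.959, 0.284, 0.0], [0.0, 0.001, -1.0]]
wrist_force: [-0.3, 0.2, 0.7]
gripper_width: 0.67
gripper_force: 0.0
```

```bash
python3 - <<'E'
from h import *
s,c,P=look("w3")
rep("off",P,(.44,.555,-.17,0,.071,.085))
rep("deck",P,(.44,.66,-.17,0,.034,.046))
print(tool(s,(.5093,-.1008,.071)),s["joints"])
E
```

```text
t 8.7833 tcp [ 0.5077 -0.1005  0.1842] ee [[-0.284, -0.959, -0.001], [-0.959, 0.284, 0.0], [0.0, 0.001, -1.0]] w 0.67 F [-0.3  0.2  0.7]
off 5141 c [509.  -98.8] sz [76.1 38. ] ang 73.6 z 0.0771
deck 10896 c [547.5 -88.3] sz [108.8 149.7] ang 88.8 z 0.0393
[-0.0002 -0.0017  0.1132] [ 6.78568708e+00  1.49768409e+01 -1.98013052e+01 -1.28819231e-02
 -5.52599801e+01 -2.32794497e+01]
```

Emit:
servo_tool(slide=[[0,-0.0015,0.03],[0,-0.0015,0.06],[0,-0.0015,0.085],[0,-0.0015,0.105],[0,-0.0015,0.113]], spin=[0,0,0,0,0], grip=[0.33,0.33,0.33,0.33,0.33])

```text
time_s: 9.25
tcp_pos: [0.5074, -0.101, 0.0687]
ee_rot: [[-0.284, -0.959, -0.006], [-0.959, 0.284, -0.0], [0.002, 0.005, -1.0]]
wrist_force: [-0.2, -0.3, 0.3]
gripper_width: 0.671
gripper_force: 0.0
```

Emit:
servo_tool(slide=[[0,0,0],[0,0,0],[0,0,0],[0,0,0],[0,0,0]], spin=[0,0,0,0,0], grip=[0.4,0.5,0.6,0.8,0.8])

```text
time_s: 9.67
tcp_pos: [0.5095, -0.1008, 0.0729]
ee_rot: [[-0.282, -0.959, 0.001], [-0.959, 0.282, 0.0], [-0.001, -0.001, -1.0]]
wrist_force: [-1.6, 1.5, 4.9]
gripper_width: 0.435
gripper_force: 30.0
```

Emit:
servo_tool(slide=[[0,0,0],[0,0,0],[0,0,0],[0,0,-0.005],[0,0,-0.01]], spin=[0,0,0,0,0], grip=[0.8,0.8,0.8,0.8,0.8])

```text
time_s: 10.08
tcp_pos: [0.5083, -0.1009, 0.081]
ee_rot: [[-0.283, -0.959, -0.002], [-0.959, 0.283, 0.0], [0.0, 0.002, -1.0]]
wrist_force: [0.3, 0.4, -5.7]
gripper_width: 0.435
gripper_force: 30.0
```

Emit:
servo_tool(slide=[[0,0,-0.012],[0,0,-0.025],[0,0,-0.035],[-0.012,0.0035,-0.04],[-0.03,0.0088,-0.04]], spin=[0,0,0,0,0], grip=[0.8,0.8,0.8,0.8,0.8])

```text
time_s: 10.5
tcp_pos: [0.5098, -0.0703, 0.1228]
ee_rot: [[-0.285, -0.959, 0.002], [-0.959, 0.285, 0.0], [-0.001, -0.002, -1.0]]
wrist_force: [1.0, 1.0, -5.8]
gripper_width: 0.433
gripper_force: 30.0
```

Emit:
servo_tool(slide=[[-0.025,0.0074,0],[-0.05,0.0147,0],[-0.072,0.0212,0],[-0.087,0.0257,0],[-0.087,0.0257,0]], spin=[0,0,0,0,0], grip=[0.8,0.8,0.8,0.8,0.8])

```text
time_s: 10.92
tcp_pos: [0.5094, 0.0235, 0.1216]
ee_rot: [[-0.279, -0.96, 0.001], [-0.96, 0.279, 0.001], [-0.001, -0.0, -1.0]]
wrist_force: [0.3, -1.2, -6.1]
gripper_width: 0.435
gripper_force: 30.0
```

Emit:
servo_tool(slide=[[0,0,0.015],[0,0,0.035],[0,0,0.055],[0,0,0.07],[0,0,0.075]], spin=[0,0,0,0,0], grip=[0.8,0.8,0.8,0.8,0.8])

```text
time_s: 11.33
tcp_pos: [0.5073, 0.02, 0.0441]
ee_rot: [[-0.283, -0.959, -0.006], [-0.959, 0.283, -0.002], [0.003, 0.005, -1.0]]
wrist_force: [-1.7, -1.0, -5.9]
gripper_width: 0.435
gripper_force: 30.0
```

Emit:
servo_tool(slide=[[0,0,0.002],[0,0,0.003],[0,0,0.005],[0,0,0.006],[0,0,0.006]], spin=[0,0,0,0,0], grip=[0.8,0.8,0.8,0.8,0.8])

```text
time_s: 11.75
tcp_pos: [0.5096, 0.0211, 0.0411]
ee_rot: [[-0.282, -0.959, 0.001], [-0.959, 0.282, 0.0], [-0.001, -0.001, -1.0]]
wrist_force: [-0.1, 0.5, -5.8]
gripper_width: 0.434
gripper_force: 30.0
```

Emit:
servo_tool(slide=[[0,0,0.002],[0,0,0.004],[0,0,0.006],[0,0,0.007],[0,0,0.007]], spin=[0,0,0,0,0], grip=[0.8,0.8,0.8,0.8,0.8])

```text
time_s: 12.17
tcp_pos: [0.509, 0.021, 0.0332]
ee_rot: [[-0.282, -0.959, -0.001], [-0.959, 0.282, -0.0], [0.0, 0.001, -1.0]]
wrist_force: [-0.3, 0.9, -6.0]
gripper_width: 0.433
gripper_force: 30.0
```

Emit:
servo_tool(slide=[[0,0,0.001],[0,0,0.002],[0,0,0.002],[0,0,0.002],[0,0,0.002]], spin=[0,0,0,0,0], grip=[0.8,0.8,0.8,0.8,0.8])

```text
time_s: 12.58
tcp_pos: [0.5093, 0.021, 0.0329]
ee_rot: [[-0.282, -0.959, 0.0], [-0.959, 0.282, -0.0], [0.0, -0.0, -1.0]]
wrist_force: [-3.9, 0.1, 4.9]
gripper_width: 0.434
gripper_force: 30.0
```

Emit:
servo_tool(slide=[[0,0,-0.001],[0,0,-0.001],[0,0,-0.001],[0,0,-0.001],[0,0,-0.001]], spin=[0,0,0,0,0], grip=[0.4,0.33,0.33,0.33,0.33])

```text
time_s: 13.0
tcp_pos: [0.5096, 0.0211, 0.0326]
ee_rot: [[-0.282, -0.959, 0.001], [-0.959, 0.282, 0.0], [-0.0, -0.001, -1.0]]
wrist_force: [-0.3, -1.0, -0.8]
gripper_width: 0.652
gripper_force: 0.0
```

Emit:
servo_tool(slide=[[0,0,-0.02],[0,0,-0.05],[0,0,-0.085],[0,0,-0.12],[0,0,-0.15]], spin=[0,0,0,0,0], grip=[0.33,0.33,0.33,0.33,0.33])

```text
time_s: 13.42
tcp_pos: [0.5096, 0.021, 0.1849]
ee_rot: [[-0.282, -0.959, 0.002], [-0.959, 0.282, 0.0], [-0.001, -0.002, -1.0]]
wrist_force: [1.3, 0.3, -0.3]
gripper_width: 0.669
gripper_force: 0.0
```

```bash
python3 - <<'E'
from h import *
s,c,P=look("w4")
rep("off",P,(.44,.6,-.04,.1,.03,.06))
R=np.array(s["ee_rot"]);print(tool(s,(.4195,.2605,s["tcp_pos"][2])),s["joints"])
c=capture("top");Q=cloud(c)
rep("topoff",Q,(.44,.6,-.03,.1,.03,.06))
E
```

```text
t 13.4167 tcp [0.5096 0.021  0.1849] ee [[-0.282, -0.959, 0.002], [-0.959, 0.282, 0.0], [-0.001, -0.002, -1.0]] w 0.669 F [ 1.3  0.3 -0.3]
off 5873 c [536.8  16.7] sz [113.4 126.4] ang 90.0 z 0.0374
[-2.044e-01  1.539e-01 -1.000e-04] [ 2.06379888e+01  1.41706222e+01 -2.08415695e+01  3.23020056e-02
 -5.48864080e+01 -3.70271590e+01]
topoff 16 c [ 4.963e+02 -2.000e-01] sz [26.2 19.8] ang 73.4 z 0.0367
```

Emit:
servo_tool(slide=[[-0.032,0.024,0],[-0.064,0.048,0],[-0.096,0.072,0],[-0.128,0.096,0],[-0.16,0.12,0]], spin=[7,14,21,28,35], grip=[0.33,0.33,0.33,0.33,0.33])

```text
time_s: 13.93
tcp_pos: [0.4457, 0.1904, 0.182]
ee_rot: [[-0.739, -0.673, -0.001], [-0.673, 0.739, -0.0], [0.001, 0.0, -1.0]]
wrist_force: [0.9, 1.1, 0.7]
gripper_width: 0.67
gripper_force: 0.0
```

Emit:
servo_tool(slide=[[-0.008,0.025,0],[-0.017,0.053,0],[-0.017,0.053,0],[-0.017,0.053,0],[-0.017,0.053,0]], spin=[7,14,21,28,35], grip=[0.33,0.33,0.33,0.33,0.33])

```text
time_s: 14.35
tcp_pos: [0.4227, 0.2403, 0.1818]
ee_rot: [[-0.992, -0.129, -0.001], [-0.129, 0.992, -0.001], [0.001, -0.001, -1.0]]
wrist_force: [0.8, 0.6, 0.1]
gripper_width: 0.669
gripper_force: 0.0
```

Emit:
servo_tool(slide=[[0,0,0],[0,0,0],[0,0,0],[0,0,0],[0,0,0]], spin=[7,14,21,21,21], grip=[0.33,0.33,0.33,0.33,0.33])

```text
time_s: 14.77
tcp_pos: [0.4232, 0.2397, 0.182]
ee_rot: [[-0.974, 0.228, -0.001], [0.228, 0.974, -0.001], [0.0, -0.001, -1.0]]
wrist_force: [0.3, -0.6, -0.0]
gripper_width: 0.672
gripper_force: 0.0
```

```bash
python3 - <<'E'
from h import *
s,c,P=look("w5");x,y=.42,.26
rep("grip",P,(x-.04,x+.04,y-.04,y+.04,.036,.055))
rep("step",P,(x+.01,x+.06,y-.05,y+.03,.011,.017))
rep("plate",P,(x-.03,x+.085,y-.06,y+.035,.0035,.0075))
print(tool(s,(.4195,.2605,.039)),s["joints"])
E
```

```text
t 14.7667 tcp [0.4232 0.2397 0.182 ] ee [[-0.974, 0.228, -0.001], [0.228, 0.974, -0.001], [0.0, -0.001, -1.0]] w 0.672 F [ 0.3 -0.6 -0. ]
grip 651 c [418.7 261. ] sz [16.3 26.1] ang 73.0 z 0.043
step 471 c [445.5 252.6] sz [49.5  8.5] ang 72.4 z 0.0131
plate 1971 c [441.8 247.7] sz [103.9  93.6] ang 0.7 z 0.0044
[0.0082 0.0196 0.143 ] [ 4.87075341e+01  1.21919330e+01 -2.40342510e+01 -4.09528782e-03
 -5.38247469e+01 -1.51860759e+02]
```

View pics/w5.png

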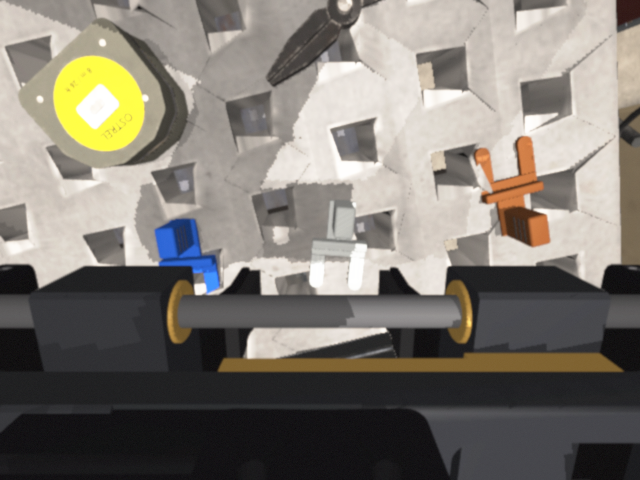

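The wrist view shows the white wide gauge at (340,245) with its grip at (341,218) and its tines pointing towards the jaws. The blue look-alike at (190,255) is clear of the fingers.

Emit:
servo_tool(slide=[[0.0093,0.0197,0.01],[0.0093,0.0197,0.04],[0.0093,0.0197,0.075],[0.0093,0.0197,0.1],[0.0093,0.0197,0.1]], spin=[4,4,4,4,4], grip=[0.4,0.4,0.4,0.4,0.4])

```text
time_s: 15.23
tcp_pos: [0.4161, 0.2584, 0.0779]
ee_rot: [[-0.955, 0.297, -0.008], [0.297, 0.955, -0.008], [0.005, -0.01, -1.0]]
wrist_force: [-0.9, 0.2, -0.7]
gripper_width: 0.602
gripper_force: 0.0
```

```bash
python3 - <<'E'
from h import *
s,c,P=look("w6");x,y=.42,.26
rep("grip",P,(x-.04,x+.04,y-.04,y+.04,.036,.055))
rep("step",P,(x+.01,x+.06,y-.05,y+.03,.011,.017))
print(tool(s,(.4187,.261,.040)))
E
```

```text
t 15.2333 tcp [0.4161 0.2584 0.0779] ee [[-0.955, 0.297, -0.008], [0.297, 0.955, -0.008], [0.005, -0.01, -1.0]] w 0.602 F [-0.9  0.2 -0.7]
grip 1237 c [413.8 258.8] sz [69.9 19.2] ang 73.1 z 0.043
step 0
[-0.0019  0.0036  0.0378]
```

Emit:
servo_tool(slide=[[0,0,0.015],[0,0,0.03],[0,0,0.041],[0,0,0.041],[0,0,0.041]], spin=[0,0,0,0,0], grip=[0.4,0.4,0.4,0.4,0.4])

```text
time_s: 15.7
tcp_pos: [0.4196, 0.2618, 0.0429]
ee_rot: [[-0.955, 0.297, 0.002], [0.297, 0.955, 0.001], [-0.001, 0.002, -1.0]]
wrist_force: [-0.1, -0.2, -0.1]
gripper_width: 0.601
gripper_force: 0.0
```

Emit:
servo_tool(slide=[[0,0,0],[0,0,0],[0,0,0],[0,0,0],[0,0,0]], spin=[0,0,0,0,0], grip=[0.5,0.6,0.7,0.8,0.95])

```text
time_s: 16.12
tcp_pos: [0.419, 0.2613, 0.042]
ee_rot: [[-0.955, 0.298, 0.001], [0.298, 0.955, 0.001], [-0.0, 0.001, -1.0]]
wrist_force: [0.5, -0.1, 0.9]
gripper_width: 0.307
gripper_force: 0.0
```

Emit:
servo_tool(slide=[[0,0,0],[0,0,0],[0,0,0],[0,0,0],[0,0,0]], spin=[0,0,0,0,0], grip=[0.95,0.95,0.95,0.95,0.95])

```text
time_s: 16.53
tcp_pos: [0.4188, 0.2612, 0.0417]
ee_rot: [[-0.955, 0.298, 0.0], [0.298, 0.955, 0.0], [-0.0, 0.0, -1.0]]
wrist_force: [-0.3, 0.3, 1.1]
gripper_width: 0.183
gripper_force: 30.0
```

Emit:
servo_tool(slide=[[0,0,-0.01],[0,0,-0.03],[0,0,-0.055],[0,0,-0.08],[0,0,-0.1]], spin=[0,0,0,0,0], grip=[0.95,0.95,0.95,0.95,0.95])

```text
time_s: 16.95
tcp_pos: [0.4187, 0.2611, 0.1427]
ee_rot: [[-0.955, 0.298, 0.0], [0.298, 0.955, 0.0], [-0.0, 0.0, -1.0]]
wrist_force: [0.7, 0.5, -2.0]
gripper_width: 0.185
gripper_force: 30.0
```

Emit:
servo_tool(slide=[[-0.009,-0.0183,0],[-0.023,-0.0467,0],[-0.039,-0.0792,0],[-0.055,-0.1117,0],[-0.071,-0.1442,0]], spin=[0,0,0,0,0], grip=[0.95,0.95,0.95,0.95,0.95])

```text
time_s: 17.37
tcp_pos: [0.443, 0.1007, 0.1411]
ee_rot: [[-0.955, 0.297, -0.001], [0.297, 0.955, -0.0], [0.001, -0.001, -1.0]]
wrist_force: [0.7, 0.5, -1.4]
gripper_width: 0.182
gripper_force: 30.0
```

Emit:
servo_tool(slide=[[-0.016,-0.0325,0],[-0.032,-0.065,0],[-0.048,-0.0975,0],[-0.064,-0.13,0],[-0.077,-0.1564,0]], spin=[-3,-7,-11,-14,-16], grip=[0.95,0.95,0.95,0.95,0.95])

```text
time_s: 17.78
tcp_pos: [0.4699, -0.0722, 0.1411]
ee_rot: [[-1.0, 0.022, -0.001], [0.022, 1.0, 0.0], [0.001, -0.0, -1.0]]
wrist_force: [0.0, 0.1, -2.4]
gripper_width: 0.18
gripper_force: 30.0
```

Emit:
servo_tool(slide=[[0,0,0],[0,0,0],[0,0,0],[0,0,0],[0,0,0]], spin=[0,0,0,0,0], grip=[0.95,0.95,0.95,0.95,0.95])

```text
time_s: 18.2
tcp_pos: [0.4704, -0.0689, 0.1415]
ee_rot: [[-1.0, 0.022, -0.0], [0.022, 1.0, 0.0], [0.0, 0.0, -1.0]]
wrist_force: [-0.1, -0.0, -1.3]
gripper_width: 0.181
gripper_force: 30.0
```

```bash
python3 - <<'E'
from h import *
s,c,P=look("w7")
print(tool(s,(.473,-.0863,.0817)))
z=s["tcp_pos"][2]
rep("step",P,(.42,.6,-.14,-.03,z-.034,z-.025))
rep("deck",P,(.44,.66,-.17,0,.034,.046))
rep("sleeve",P,(.55,.61,-.12,-.05,.075,.088))
c=capture("top");Q=cloud(c)
rep("topgauge",Q,(.42,.6,-.14,-.03,z-.034,z-.025))
rep("topnose",Q,(.55,.61,-.12,-.05,.089,.099))
E
```

```text
t 18.2 tcp [ 0.4704 -0.0689  0.1415] ee [[-1.0, 0.022, -0.0], [0.022, 1.0, 0.0], [0.0, 0.0, -1.0]] w 0.181 F [-0.1 -0.  -1.3]
[-0.003  -0.0173  0.0598]
step 367 c [479.6 -69. ] sz [45.3 33.3] ang 0.3 z 0.1128
deck 3140 c [516.6 -71.4] sz [141.1  87.5] ang 88.9 z 0.039
sleeve 0
topgauge 1
topnose 57 c [578.2 -89.6] sz [21.5 19.4] ang 89.6 z 0.0934
```

View pics/w7.png

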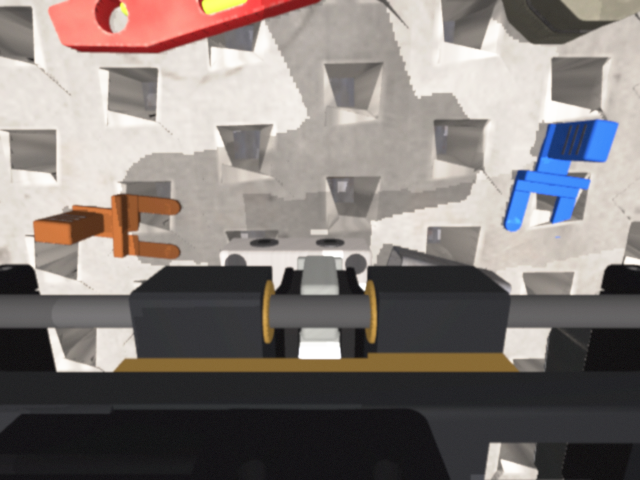

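Emit:
servo_tool(slide=[[-0.003,-0.01,0],[-0.003,-0.017,0.01],[-0.003,-0.0172,0.025],[-0.003,-0.0172,0.04],[-0.003,-0.0172,0.052]], spin=[0,0,0,0,0], grip=[0.95,0.95,0.95,0.95,0.95])

```text
time_s: 18.72
tcp_pos: [0.4731, -0.0873, 0.0888]
ee_rot: [[-1.0, 0.023, -0.0], [0.023, 1.0, 0.0], [0.0, -0.0, -1.0]]
wrist_force: [-0.2, 0.1, -2.7]
gripper_width: 0.179
gripper_force: 30.0
```

Emit:
servo_tool(slide=[[0,0,0],[0,0,0],[0,0,0],[0,0,0],[0,0,0]], spin=[0,0,0,0,0], grip=[0.95,0.95,0.95,0.95,0.95])

```text
time_s: 19.13
tcp_pos: [0.4738, -0.0871, 0.0904]
ee_rot: [[-1.0, 0.023, 0.002], [0.023, 1.0, 0.0], [-0.002, 0.0, -1.0]]
wrist_force: [-0.2, 0.9, -2.0]
gripper_width: 0.175
gripper_force: 30.0
```

Emit:
servo_tool(slide=[[0,0,0.002],[0,0,0.004],[0,0,0.006],[0,0,0.007],[0,0,0.007]], spin=[0,0,0,0,0], grip=[0.95,0.95,0.95,0.95,0.95])

```text
time_s: 19.55
tcp_pos: [0.4729, -0.0872, 0.0822]
ee_rot: [[-1.0, 0.023, -0.001], [0.023, 1.0, -0.0], [0.001, -0.0, -1.0]]
wrist_force: [1.1, -0.6, -1.1]
gripper_width: 0.178
gripper_force: 30.0
```

Emit:
servo_tool(slide=[[0,0.001,0],[0,0.001,0.0005],[0,0.001,0.0005],[0,0.001,0.0005],[0,0.001,0.0005]], spin=[0,0,0,0,0], grip=[0.95,0.95,0.95,0.95,0.95])

```text
time_s: 19.97
tcp_pos: [0.4732, -0.0862, 0.0821]
ee_rot: [[-1.0, 0.023, 0.0], [0.023, 1.0, 0.0], [-0.0, 0.0, -1.0]]
wrist_force: [1.0, 1.1, -2.4]
gripper_width: 0.185
gripper_force: 30.0
```

```bash
python3 - <<'E'
from h import *
s=sense();print(np.round(s["tcp_pos"],4),s["wrist_force"])
c=capture("scene");cv2.imwrite("pics/s2.png",cv2.resize(c["pixels"][150:290,260:440],(720,560),interpolation=cv2.INTER_CUBIC))
c=capture("top");Q=cloud(c);rep("blade",Q,(.49,.56,-.13,-.05,.043,.048));rep("step",Q,(.49,.53,-.13,-.05,.050,.058))
E
```

```text
[ 0.4732 -0.0862  0.0821] [ 0.9635161   1.12885149 -2.39426292]
blade 12 c [553.7 -84.4] sz [13.3 58.8] ang 19.7 z 0.0438
step 0
```

View pics/s2.png

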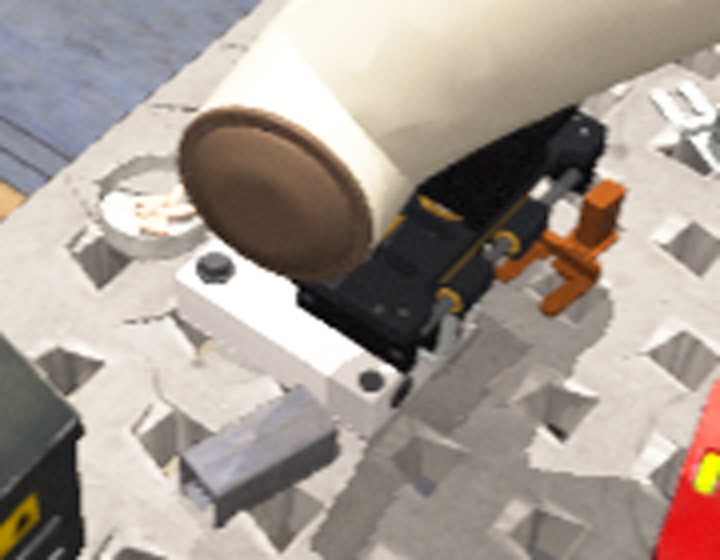

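The scene crop shows the offcut lying flat on the platen at (260,455) and the gauge held just above the deck end at (430,345). Next I slide it in slowly.

Emit:
servo_tool(slide=[[-0.006,0,0],[-0.014,0,0],[-0.022,0,0],[-0.028,0,0],[-0.032,0,0]], spin=[0,0,0,0,0], grip=[0.95,0.95,0.95,0.95,0.95])

```text
time_s: 20.48
tcp_pos: [0.5066, -0.0869, 0.082]
ee_rot: [[-1.0, 0.023, 0.001], [0.023, 1.0, -0.0], [-0.001, -0.0, -1.0]]
wrist_force: [-0.1, 0.3, -1.5]
gripper_width: 0.183
gripper_force: 30.0
```

Emit:
servo_tool(slide=[[-0.003,0,0],[-0.006,0,0],[-0.009,0,0],[-0.012,0,0],[-0.014,0,0]], spin=[0,0,0,0,0], grip=[0.95,0.95,0.95,0.95,0.95])

```text
time_s: 20.9
tcp_pos: [0.5195, -0.0873, 0.0821]
ee_rot: [[-1.0, 0.023, 0.0], [0.023, 1.0, -0.0], [-0.0, 0.0, -1.0]]
wrist_force: [-0.6, 0.6, -1.4]
gripper_width: 0.182
gripper_force: 30.0
```

Emit:
servo_tool(slide=[[0,0,0],[0,0,0],[0,0,0],[0,0,0],[0,0,0]], spin=[0,0,0,0,0], grip=[0.95,0.95,0.95,0.95,0.95])

```text
time_s: 21.32
tcp_pos: [0.519, -0.0873, 0.0821]
ee_rot: [[-1.0, 0.023, -0.0], [0.023, 1.0, 0.0], [0.0, 0.0, -1.0]]
wrist_force: [0.5, 0.3, -2.0]
gripper_width: 0.182
gripper_force: 30.0
```

Emit:
servo_tool(slide=[[-0.001,0,0],[-0.003,0,0],[-0.005,0,0],[-0.006,0,0],[-0.006,0,0]], spin=[0,0,0,0,0], grip=[0.95,0.95,0.95,0.95,0.95])

```text
time_s: 21.73
tcp_pos: [0.5255, -0.0874, 0.082]
ee_rot: [[-1.0, 0.023, 0.0], [0.023, 1.0, -0.0], [-0.0, 0.0, -1.0]]
wrist_force: [-0.6, -0.3, -2.3]
gripper_width: 0.183
gripper_force: 30.0
```

Emit:
servo_tool(slide=[[-0.0005,0,0],[-0.001,0,0],[-0.0015,0,0],[-0.0015,0,0],[-0.0015,0,0]], spin=[0,0,0,0,0], grip=[0.95,0.95,0.95,0.95,0.95])

```text
time_s: 22.15
tcp_pos: [0.5266, -0.0874, 0.082]
ee_rot: [[-1.0, 0.023, -0.0], [0.023, 1.0, 0.0], [0.0, 0.0, -1.0]]
wrist_force: [-0.4, 0.7, -1.2]
gripper_width: 0.188
gripper_force: 30.0
```

Emit:
servo_tool(slide=[[-0.0005,0,0],[-0.001,0,0],[-0.0015,0,0],[-0.0015,0,0],[-0.0015,0,0]], spin=[0,0,0,0,0], grip=[0.95,0.95,0.95,0.95,0.95])

```text
time_s: 22.57
tcp_pos: [0.5273, -0.0875, 0.0818]
ee_rot: [[-1.0, 0.023, -0.002], [0.023, 1.0, -0.0], [0.002, -0.0, -1.0]]
wrist_force: [-2.5, 0.1, 0.1]
gripper_width: 0.181
gripper_force: 30.0
```

Emit:
servo_tool(slide=[[0,0,0],[0,0,0],[0,0,0],[0,0,0],[0,0,0]], spin=[0,0,0,0,0], grip=[0.95,0.95,0.95,0.95,0.95])

```text
time_s: 22.98
tcp_pos: [0.5273, -0.0875, 0.0819]
ee_rot: [[-1.0, 0.023, -0.002], [0.023, 1.0, -0.0], [0.002, -0.0, -1.0]]
wrist_force: [-5.1, 0.6, 0.9]
gripper_width: 0.183
gripper_force: 30.0
```

Emit:
servo_tool(slide=[[0.001,0,0],[0.0015,0,0.0005],[0.0015,0,0.001],[0.0015,0,0.001],[0.0015,0,0.001]], spin=[0,0,0,0,0], grip=[0.95,0.95,0.95,0.95,0.95])

```text
time_s: 23.4
tcp_pos: [0.5272, -0.0874, 0.0817]
ee_rot: [[-1.0, 0.023, 0.001], [0.023, 1.0, -0.0], [-0.001, -0.0, -1.0]]
wrist_force: [-3.6, 0.6, 4.8]
gripper_width: 0.178
gripper_force: 30.0
```

Emit:
servo_tool(slide=[[0,0,0],[0,0,0],[0,0,0],[0,0,0],[0,0,0]], spin=[0,0,0,0,0], grip=[0.78,0.75,0.7,0.6,0.5])

```text
time_s: 23.82
tcp_pos: [0.5271, -0.0873, 0.081]
ee_rot: [[-1.0, 0.023, 0.001], [0.023, 1.0, 0.0], [-0.001, 0.0, -1.0]]
wrist_force: [0.8, -0.2, -0.1]
gripper_width: 0.374
gripper_force: 0.0
```

Emit:
servo_tool(slide=[[0,0,0],[0,0,-0.01],[0,0,-0.03],[0,0,-0.06],[0,0,-0.09]], spin=[0,0,0,0,0], grip=[0.5,0.5,0.5,0.5,0.5])

```text
time_s: 24.23
tcp_pos: [0.5262, -0.0875, 0.1722]
ee_rot: [[-1.0, 0.023, -0.001], [0.023, 1.0, -0.0], [0.001, -0.0, -1.0]]
wrist_force: [0.4, 0.4, 0.4]
gripper_width: 0.494
gripper_force: 0.0
```

Emit:
servo_tool(slide=[[0.02,0,-0.03],[0.05,0,-0.06],[0.08,0,-0.08],[0.1,0,-0.08],[0.1,0,-0.08]], spin=[0,0,0,0,0], grip=[0.5,0.5,0.5,0.5,0.5])

```text
time_s: 24.65
tcp_pos: [0.4237, -0.0851, 0.2535]
ee_rot: [[-1.0, 0.023, 0.004], [0.023, 1.0, 0.002], [-0.004, 0.002, -1.0]]
wrist_force: [-0.3, 0.0, -0.8]
gripper_width: 0.498
gripper_force: 0.0
```

```bash
python3 - <<'E'
from h import *
s,c,P=look("w8")
rep("grip",P,(.49,.55,-.13,-.05,.078,.090))
rep("step",P,(.535,.563,-.13,-.05,.0505,.0575))
rep("sleeve",P,(.55,.61,-.12,-.05,.075,.088))
rep("nose",P,(.55,.61,-.12,-.05,.090,.105))
cv2.imwrite("pics/w8.png",c["pixels"])
E
```

```text
t 24.65 tcp [ 0.4237 -0.0851  0.2535] ee [[-1.0, 0.023, 0.004], [0.023, 1.0, 0.002], [-0.004, 0.002, -1.0]] w 0.498 F [-0.3  0.  -0.8]
grip 206 c [532.7 -87.2] sz [14.7 14.4] ang 89.1 z 0.0829
step 313 c [556.7 -87.6] sz [48.6 12.8] ang 88.6 z 0.053
sleeve 51 c [561.9 -87.8] sz [19.3  3.1] ang 88.5 z 0.0768
nose 0
```

View pics/w8.png

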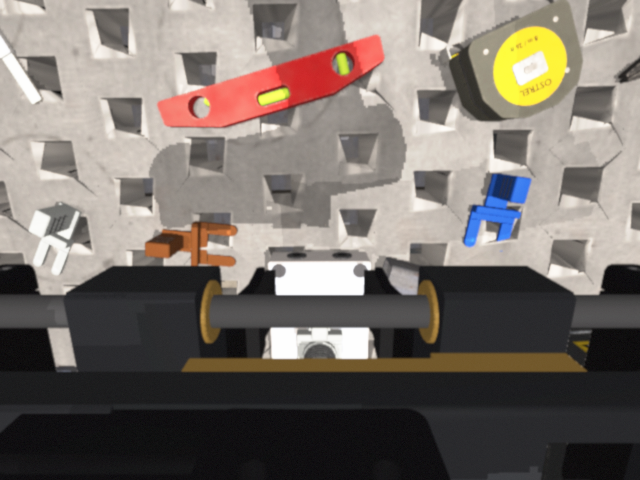

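The wrist view shows the block at (320,310) with the gauge mostly hidden by the jaws. I'll check with the fixed cameras after pulling the arm back.

Emit:
servo_tool(slide=[[0.02,-0.035,0],[0.02,-0.075,0],[0.02,-0.11,0],[0.02,-0.15,0],[0.02,-0.18,0]], spin=[0,0,0,0,0], grip=[0.5,0.5,0.5,0.5,0.5])

```text
time_s: 25.12
tcp_pos: [0.4029, -0.2672, 0.2509]
ee_rot: [[-1.0, 0.024, -0.0], [0.024, 1.0, -0.001], [0.0, -0.001, -1.0]]
wrist_force: [1.1, -0.4, -0.6]
gripper_width: 0.497
gripper_force: 0.0
```

Emit:
servo_tool(slide=[[0,0,0],[0,0,0],[0,0,0],[0,0,0],[0,0,0]], spin=[0,0,0,0,0], grip=[0.5,0.5,0.5,0.5,0.5])

```text
time_s: 25.53
tcp_pos: [0.4028, -0.2637, 0.2511]
ee_rot: [[-1.0, 0.021, 0.0], [0.021, 1.0, 0.0], [-0.0, 0.0, -1.0]]
wrist_force: [1.4, 0.6, 0.3]
gripper_width: 0.501
gripper_force: 0.0
```

```bash
python3 - <<'E'
from h import *
for cam in("top","scene"):
    c=capture(cam);P=cloud(c);print(cam)
    rep("grip",P,(.49,.55,-.13,-.05,.078,.090))
    rep("step",P,(.535,.563,-.13,-.05,.0505,.0575))
    rep("sleeve",P,(.55,.61,-.12,-.05,.075,.088))
    rep("off",P,(.44,.6,-.02,.1,.032,.05))
    for n in("wide_gauge_step","narrow_gauge","spray_can","tin","offcut_middle"):
        print(n,[np.round(r["point"],3).tolist() for r in tip_of(n,cam)[:4]])
cv2.imwrite("pics/s3.png",cv2.resize(c["pixels"][150:290,260:440],(720,560),interpolation=cv2.INTER_CUBIC))
E
```

```text
top
grip 49 c [528.4 -88.8] sz [16.1 24.9] ang 89.2 z 0.0821
step 55 c [557.3 -89.2] sz [46.9 11.1] ang 89.9 z 0.0531
sleeve 73 c [578.7 -89.4] sz [32.3 32.8] ang 46.4 z 0.0809
off 403 c [511.3  26. ] sz [85.  37.7] ang 73.6 z 0.0371
wide_gauge_step [[0.431, 0.11, -0.0], [0.653, -0.247, 0.0], [0.433, 0.41, 0.003]]
narrow_gauge [[0.56, -0.091, 0.039]]
spray_can [[0.652, -0.25, -0.001]]
tin [[0.682, -0.087, 0.002], [0.509, 0.027, -0.0]]
offcut_middle [[0.508, 0.032, 0.02]]
scene
grip 70 c [526.8 -86.8] sz [16.5 25.8] ang 87.7 z 0.0822
step 60 c [555.9 -87.9] sz [25.9 43.1] ang 29.0 z 0.0528
sleeve 93 c [574.9 -85.4] sz [33.3 30.4] ang 37.7 z 0.0804
off 528 c [509.2  27.9] sz [85.5 39.6] ang 73.5 z 0.0366
wide_gauge_step [[0.456, -0.221, 0.001], [0.434, 0.109, 0.002], [0.561, -0.084, 0.042], [0.426, 0.41, -0.0]]
narrow_gauge [[0.426, -0.37, -0.002], [0.572, -0.088, -0.002]]
spray_can [[0.656, -0.251, 0.001]]
tin [[0.685, -0.089, -0.001]]
offcut_middle [[0.511, 0.026, 0.02]]
```

View pics/s3.png

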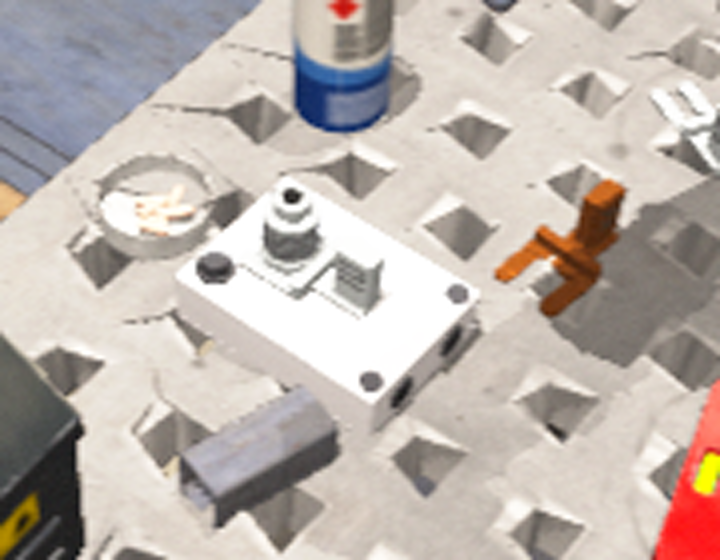

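The crop shows the gauge home under the sleeve (step at (315,275), grip at (360,280)) and the sleeve up at (290,225). The offcut lies flat at (260,455), and the can and tin are in place.

```bash
python3 -c "
from station import *
print(finish_job())"
```

```text
the job is handed in; nothing more can be done
None
```

The job is handed in and no verdict came back. The sleeve was pressed to its stop and sprang back, the offcut lies flat on the platen, and the wide gauge lies flat under the sleeve with its step up to the rim (about 25 s used).

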